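Pack the call-out kit into the colour-coded caddy

ROBOT

A 7-joint arm with a two-finger parallel gripper is mounted at the origin on a cart in front of the work surface, level with it; the furniture and walls round the work are solid. World frame = base frame: x ahead of the robot, y to its left, z up, the work surface at z = 0. Lengths are in mm, angles in rad, forces in N, time in s.
With the tool pointing down it reaches from about 400 to 925 mm from the base axis. Payload 4.1 kg.
Tool frame: the origin (TCP) lies on the front face of the gripper's body, between the roots of the fingers; the fingertips stand r.tip_extent ahead of it and the grasp point (between the pads) lies 54 mm ahead of it (r.tip_extent is the distance from the TCP to the fingertips, in mm); z points along the fingers, y is the line along which they close (so a half turn about z gives the same grasp; the last joint's range is limited). The gripper opens to 85 mm and grips with 20 to 120 N. Pads are 22 mm wide; open, the fingers measure 114 mm over their backs; the gripper's body (76 mm by 85 mm) begins 54 mm behind the grasp point. The pads swing forward as they close: fully open they stand 13 mm farther back than shut.
Start: joints at [1.169, 0.398, 0.045, 1.537, -0.019, 1.207, -0.051], TCP at [193.861, -620.444, 303.947] pointing down, gripper open.
Joint ranges: [-2.82, 2.82], [-0.49, 2.23], [-1.37, 1.46], [0, 2.46], [-1.36, 4.5], [0.23, 2], [-2.94, 2.94]. Speed limits (rad/s): [2.57, 2.57, 3.14, 3.14, 3.14, 3.14, 3.14].

INTERFACE

Orientations are given as a 3x3 rotation matrix whose columns are the frame's x, y, z axes.
In Python, from cell import r gives the robot as it stands. Calls block until the motion is done:
- r.move_ptp(position, orientation): joint-space move of the TCP to a pose.
- r.move_linear(position, attitude=None, velocity=150, max_force=None): straight line of the TCP; attitude=None keeps the orientation; velocity is the mean speed in mm/s. With max_force (N) it stops when the force on the tool has changed by that much, and returns True; else False.
- r.set_joints(angles): joint-space move.
- r.command_gripper(opening, squeeze=None): opening from 0.0 (shut) to 1.0 (fully open); squeeze is the grip in N (None keeps the last); returns when the fingers have stopped.
- r.dwell(seconds).
- r.ik(position, orientation): joint angles nearest the present ones, or None.
- r.get_obs(): the state.
- r.get_image(name): name is "scene" or "side" or "wrist"; returns a dict with "frame" (420x560x3 uint8, red, green, blue), "intrinsics" (3x3 intrinsics, pixels), "eye" and "attitude" of the camera in the world. Camera axes: x right, y up, looking along -z (the intrinsics and any distortion apply to the point x, -y, -z); pixel columns grow to the right and rows downward; lengths in mm; the calibration is good to about 2 mm. A picture is of the moment at which its call begins. There is no depth.
A pose or a line that the arm cannot do raises r.PlanningError and nothing moves.
- r.close_job(): hands the job in; it is judged then, once.
The state is a dict: "t": time; "joints": joint angles; "qvel": joint speeds; "joint_efforts": joint torques, N m; "eef_pos": TCP position; "orientation": TCP orientation; "force": force on the tool from outside, world axes, zero at the start; "ft_torque": the same for the moment, N m; "grip_width": opening from 0.0 (shut) to 1.0 (fully open); "gripper_force": force on a finger pad.
Only numpy, scipy, OpenCV 4.12 (cv2) and the standard library are available. Lean on these libraries where they do the work, as an engineer would, in place of code of your own. Each camera call takes 0.05 s, during which the arm holds its last target. There are 200 camera calls.

TASK

Pack the call-out kit into the caddy: the red-handled screwdriver into the yellow bin, the longer of the two spanners into the blue bin and the small black roll of tape into the green bin, each lying flat on the floor of its bin and wholly inside it, the two tools lengthwise. Set each thing down rather than dropping it from a height, and leave the black screwdriver, the shorter spanner and the large cream roll of tape where they lie.

Things in the scene. Friction and masses are not known exactly. Their poses are not given: they have to be found in the camera images.
- screwdriver_red: The red-handled screwdriver, lying flat, 184 mm long. The handle (27 mm thick, axis 14 mm above the table) spans y = 0 to +92 mm, the 6 mm shaft y = -92 to 0. Weighs about 80 g, balance point in the handle; it rests with the shaft end up to 4 mm low. Grip at about y = +40 mm. Origin: its underside, midway along its length; y axis along its length, z up at the start.
- spanner_long: The longer of two bright steel open-ended spanners, lying flat, 173 mm long, 6 mm thick, heads up to 28 mm wide; the middle of its shank is 10 mm wide and 4 mm thick (1 to 5 mm above the table), a good place to grip. Origin: its underside, midway along its length; y axis along its length, z up at the start.
- tape_black: Small black roll of tape lying flat, about 53 mm in diameter, 19 mm high. Origin: centre of its underside, z up.
- bin_yellow: Yellow open bin, 216 x 80 x 18 mm outside, walls and floor 3 mm (inside 210 x 74). Origin: centre of its underside, 4 mm above the table; inner floor 7 mm, rim 22 mm above the table. x axis along its length, y across, z up. Fixed in a low dark steel caddy (230 x 258 mm, fixed) beside two other coloured bins, 82 mm apart; their order, the caddy's place and yaw vary.
- bin_blue: Blue open bin, 216 x 80 x 18 mm outside, walls and floor 3 mm (inside 210 x 74). Origin: centre of its underside, 4 mm above the table; inner floor 7 mm, rim 22 mm above the table. x axis along its length, y across, z up. Fixed in a low dark steel caddy (230 x 258 mm, fixed) beside two other coloured bins, 82 mm apart; their order, the caddy's place and yaw vary.
- bin_green: Green open bin, 216 x 80 x 18 mm outside, walls and floor 3 mm (inside 210 x 74). Origin: centre of its underside, 4 mm above the table; inner floor 7 mm, rim 22 mm above the table. x axis along its length, y across, z up. Fixed in a low dark steel caddy (230 x 258 mm, fixed) beside two other coloured bins, 82 mm apart; their order, the caddy's place and yaw vary.
- screwdriver_black: Look-alike that stays: black-handled screwdriver lying flat, 211 mm long, handle 30 mm thick at its +y half. Origin: its underside, midway along its length; y axis along its length, z up at the start.
- spanner_short: Look-alike that stays: the shorter steel spanner, lying flat, 143 mm long, 22 mm wide, 6 mm thick. Origin: its underside, midway along its length; y axis along its length, z up at the start.
- tape_cream: Look-alike that stays: large cream roll of tape lying flat, 100 mm in diameter, 25 mm high. Origin: centre of its underside, z up.
Not all that is in view belongs to the job. Several things have the shape of the bin_green; the one meant has the colours described above.

How it is judged:
By the outcome, as a careful person would: the job done as asked, in the order asked, and still so for the second after the job is handed in, with the robot touching nothing.
It also fails if it takes over 83 s, if anything falls off the work surface, if the arm or the gripper's body presses on something with over 40 N, if the wrist force passes 120 N, or if a joint passes its speed limit or range.

## Working session

There is one attempt and no reset: what is moved stays moved. The work goes in short steps, each a Python script; the robot and the scene stay as the last script left them, time stands still between calls to the robot, and variables do not carry over. Pictures are saved under pics/ and viewed, at most 14 in all, crops included, and the job is handed in when it is done.

```bash
mkdir -p pics; ls; python3 - <<'E'
from cell import r
import cv2, numpy as np
for n in ["scene","side","wrist"]:
    d=r.get_image(n); cv2.imwrite(f"pics/{n}0.png",d["frame"][:,:,::-1])
    print(n,[k for k in d],np.round(d["intrinsics"],1).tolist(),np.round(d["eye"]).tolist(),np.round(d["attitude"],3).tolist(), {k:v for k,v in d.items() if k not in("frame","intrinsics","eye","attitude")})
o=r.get_obs(); print(o["t"],o["eef_pos"],np.round(o["orientation"],3).tolist(),r.tip_extent)
E
```

```text
pics
scene ['frame', 'intrinsics', 'eye', 'attitude'] [[388.1, 0.0, 273.3], [0.0, 388.1, 214.7], [0.0, 0.0, 1.0]] [-96.0, -923.0, 684.0] [[0.758, 0.352, -0.55], [-0.653, 0.42, -0.63], [0.009, 0.837, 0.548]] {}
side ['frame', 'intrinsics', 'eye', 'attitude'] [[390.7, 0.0, 275.4], [0.0, 390.7, 205.5], [0.0, 0.0, 1.0]] [423.0, 697.0, 472.0] [[-0.994, 0.065, -0.091], [-0.11, -0.421, 0.9], [0.02, 0.905, 0.426]] {}
wrist ['frame', 'intrinsics', 'eye', 'attitude'] [[357.1, 0.0, 280.7], [0.0, 357.1, 202.1], [0.0, 0.0, 1.0]] [257.0, -602.0, 372.0] [[0.299, 0.921, 0.251], [-0.954, 0.289, 0.077], [-0.001, -0.263, 0.965]] {}
0.15 [ 193.75889644 -620.04765489  303.09540649] [[0.954, 0.298, -0.001], [0.298, -0.954, 0.001], [-0.0, -0.002, -1.0]] 72.6
```

View pics/scene0.png

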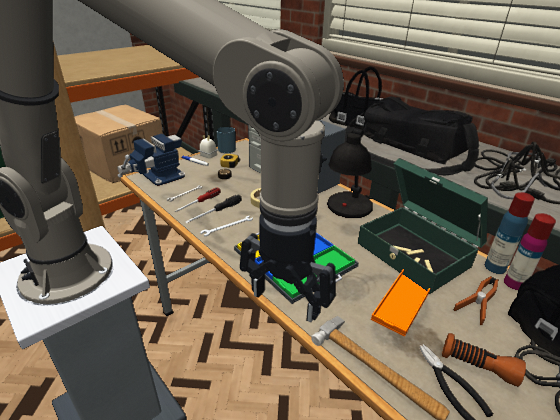

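View pics/side0.png

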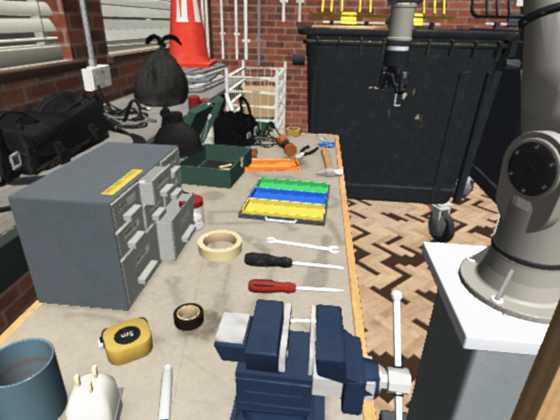

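Scene: caddy around (300,260), spanner A (185,193), red driver (198,200), black driver (215,208), spanner B (228,225), black roll (225,173). Side: red (285,287), black driver (285,262), spanner B (303,244), spanner A behind the vise (~(300,320)), black roll (188,316), cream roll (220,245), bins green/blue/yellow at (290,186)/(290,196)/(285,210). The orange tray is outside the caddy.

```bash
cat > h.py <<'E'
from cell import r
import cv2, numpy as np
def ray(d,p):
    v=np.linalg.inv(d["intrinsics"])@[p[0],p[1],1]; v=np.array([v[0],-v[1],-v[2]])
    return d["eye"],np.array(d["attitude"])@v
def onz(d,p,z):
    e,v=ray(d,p); return e+v*(z-e[2])/v[2]
def tri(ds,ps):
    A=np.zeros((3,3));b=np.zeros(3)
    for d,p in zip(ds,ps):
        e,v=ray(d,p);v=v/np.linalg.norm(v);M=np.eye(3)-np.outer(v,v);A+=M;b+=M@e
    return np.linalg.solve(A,b)
def proj(d,X):
    c=np.array(d["attitude"]).T@(np.array(X)-d["eye"]); q=d["intrinsics"]@[c[0],-c[1],-c[2]]; return q[:2]/q[2]
def snap(n,f):
    d=r.get_image(n); cv2.imwrite(f"pics/{f}.png",d["frame"][:,:,::-1]); np.save(f"pics/{f}.npy",d,allow_pickle=True); return d
def load(f): return np.load(f"pics/{f}.npy",allow_pickle=True).item()
def R(th): # finger-closing (tool y) axis at angle th in world xy, tool down
    y=np.array([np.cos(th),np.sin(th),0]);z=np.array([0,0,-1.]);return np.column_stack([np.cross(y,z),y,z])
E
python3 - <<'E'
from h import *
s=snap("side","side1"); c=snap("scene","scene1")
for n,p in dict(redh=(250,287),redt=(343,290),blkh=(247,262),blkt=(343,267),spB1=(266,240),spB2=(338,249),tape=(188,316),cream=(220,245),y1=(243,218),y2=(326,220),g1=(256,180),g2=(330,183),vise=(300,400),spA=(300,320)).items(): print(n,onz(s,p,10).round())
for n,p in dict(spA1=(168,197),spA2=(200,187),redh=(219,188),redt=(178,209),spB1=(202,233),spB2=(252,218),tape=(225,173),vise=(155,180)).items(): print('sc',n,onz(c,p,10).round())
th=np.arctan2(0.298,-.954)
print(th)
for P in [(550,50),(550,-50),(550,-300)]:
  for t in np.arange(-3,3.2,.5): print(P,round(t,1), r.ik([*P,350],R(t)) is not None, end=' ')
E
```

```text
redh [530.  92.  10.]
redt [352.  77.  10.]
blkh [551.   8.  10.]
blkt [349.  -2.  10.]
spB1 [523. -89.  10.]
spB2 [357. -73.  10.]
tape [622. 187.  10.]
cream [624. -52.  10.]
y1 [ 597. -192.   10.]
y2 [ 383. -213.   10.]
g1 [ 605. -463.   10.]
g2 [ 369. -475.   10.]
vise [421. 328.  10.]
spA [430. 171.  10.]
sc spA1 [378. 165.  10.]
sc spA2 [498. 155.  10.]
sc redh [546. 106.  10.]
sc redt [367.  75.  10.]
sc spB1 [355. -87.  10.]
sc spB2 [ 517. -119.   10.]
sc tape [629. 188.  10.]
sc vise [400. 305.  10.]
2.8388271596919914
(550, 50) -3.0 True (550, 50) -2.5 True (550, 50) -2.0 True (550, 50) -1.5 True (550, 50) -1.0 True (550, 50) -0.5 True (550, 50) 0.0 True (550, 50) 0.5 True (550, 50) 1.0 True (550, 50) 1.5 True (550, 50) 2.0 True (550, 50) 2.5 True (550, 50) 3.0 True (550, -50) -3.0 True (550, -50) -2.5 True (550, -50) -2.0 True (550, -50) -1.5 True (550, -50) -1.0 True (550, -50) -0.5 True (550, -50) 0.0 True (550, -50) 0.5 True (550, -50) 1.0 True (550, -50) 1.5 True (550, -50) 2.0 True (550, -50) 2.5 True (550, -50) 3.0 True (550, -300) -3.0 True (550, -300) -2.5 True (550, -300) -2.0 True (550, -300) -1.5 True (550, -300) -1.0 True (550, -300) -0.5 True (550, -300) 0.0 True (550, -300) 0.5 True (550, -300) 1.0 True (550, -300) 1.5 True (550, -300) 2.0 True (550, -300) 2.5 True (550, -300) 3.0 True
```

```bash
python3 - <<'E'
from h import *
r.move_ptp([450,-230,420],R(np.pi/2)); snap("wrist","w1")
r.move_ptp([450,30,420],R(np.pi/2)); d=snap("wrist","w2")
o=r.get_obs(); print(o["t"],o["eef_pos"].round(1),np.round(o["joints"],2),d["eye"])
E
```

```text
3.1167 [450.4  27.7 419.8] [ 0.67 -0.02 -0.8   1.79 -0.02  1.37  1.44] [383.69343118  26.97386767 488.87264612]
```

View pics/w1.png

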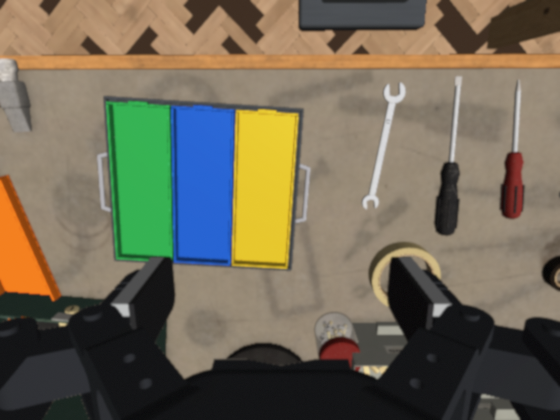

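View pics/w2.png

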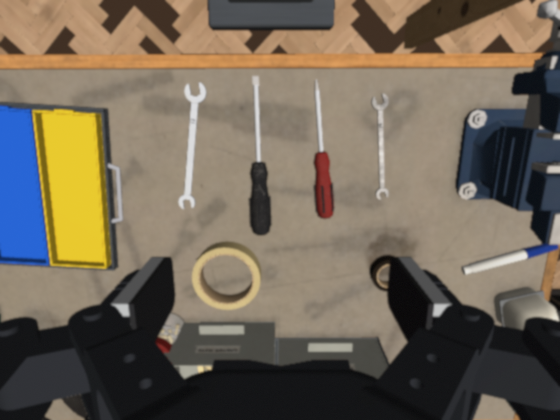

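w1: green (143,182), blue (204,185), yellow (265,190) in the caddy; spanner B (396,85)-(371,205), red driver (518,81)-(513,216). w2: spanner candidates B (196,84)-(186,206) and A (380,97)-(382,196), B the longer; red driver (317,81)-(325,216) vs black (256,78)-(260,230); small black roll (385,273) vs cream (227,275).

```bash
python3 - <<'E'
from h import *
w1,w2,s,c=load("w1"),load("w2"),load("side1"),load("scene1")
def hsv(d): return cv2.cvtColor(d["frame"],cv2.COLOR_RGB2HSV)
rng=dict(yellow=((22,150,120),(33,255,255)),blue=((105,150,80),(120,255,255)),green=((50,150,60),(80,255,255)))
for n,(lo,hi) in rng.items():
    for nm,d in (("w1",w1),("w2",w2)):
        m=cv2.inRange(hsv(d),lo,hi); cs,_=cv2.findContours(m,0,2); k=max(cs,key=cv2.contourArea)
        b=cv2.boxPoints(cv2.minAreaRect(k)); X=np.array([onz(d,p,22)[:2] for p in b])
        e1,e2=X[1]-X[0],X[2]-X[1]
        L=e1 if np.hypot(*e1)>np.hypot(*e2) else e2
        print(n,nm,b.round(1).tolist(),"c",X.mean(0).round(1),"sz",np.hypot(*e1).round(),np.hypot(*e2).round(),"yaw deg",(np.degrees(np.arctan2(L[1],L[0]))%180).round(1))
def T(n,a,b,d=(w1,w2)): X=tri(d,(a,b)); print(n,X.round(1)); return X
p=T("sp1",(396,85),(196,84));q=T("sp2",(371,205),(186,206));print(np.linalg.norm(p-q))
p=T("redtip",(518,81),(317,81));q=T("redbutt",(513,216),(325,216));print(np.linalg.norm(p-q))
a=onz(w2,(380,95),5);b=onz(w2,(382,199),5);print("short",np.linalg.norm(a-b))
T("tape w2/scene",(385,273),(225,173),(w2,c)); T("tape w2/side",(385,273),(188,316),(w2,s))
a=w2["frame"][225:325,330:440,::-1]; b=w2["frame"][70:225,170:400,::-1]
b=cv2.resize(b,None,fx=3,fy=3,interpolation=2)[:,:,:];a=cv2.resize(a,None,fx=1,fy=1)
b=cv2.copyMakeBorder(b,0,100,0,0,cv2.BORDER_CONSTANT);b[465:565,:110]=a; cv2.imwrite("pics/crop.png",b)
E
```

```text
yellow w1 [[229.3000030517578, 265.79998779296875], [236.10000610351562, 107.69999694824219], [297.8999938964844, 110.30000305175781], [291.0, 268.5]] c [ 497.2 -255.9] sz 218.0 78.0 yaw deg 175.4
yellow w2 [[31.799999237060547, 110.0999984741211], [96.5, 102.4000015258789], [116.0999984741211, 266.70001220703125], [51.5, 274.3999938964844]] c [ 498.5 -251.5] sz 84.0 226.0 yaw deg 179.2
blue w1 [[166.8000030517578, 263.3999938964844], [171.10000610351562, 104.0999984741211], [234.10000610351562, 105.80000305175781], [229.89999389648438, 265.1000061035156]] c [ 492.3 -340.4] sz 220.0 79.0 yaw deg 173.7
blue w2 [[-0.0, 105.0], [48.0, 105.0], [48.0, 264.0], [0.0, 264.0]] c [ 492.5 -318.4] sz 61.0 222.0 yaw deg 170.1
green w1 [[106.5999984741211, 101.5], [169.39999389648438, 100.19999694824219], [172.60000610351562, 259.0], [109.80000305175781, 260.20001220703125]] c [ 486.1 -421.2] sz 79.0 217.0 yaw deg 176.4Traceback (most recent call last):
  File "<stdin>", line 7, in <module>
ValueError: max() iterable argument is empty
```

```bash
python3 - <<'E'
from h import *
w1,w2,s,c=load("w1"),load("w2"),load("side1"),load("scene1")
def T(n,a,b,d=(w1,w2)): X=tri(d,(a,b)); print(n,X.round(1)); return X
T("yellow rim far R",(299,112),(103,113)); T("yellow rim near R",(291,268),(109,268))
p=T("sp1",(396,85),(196,84));q=T("sp2",(371,205),(186,206));print(np.linalg.norm(p-q))
p=T("redtip",(518,81),(317,81));q=T("redbutt",(513,216),(325,216));print(np.linalg.norm(p-q))
a=onz(w2,(380,95),5);b=onz(w2,(382,199),5);print("short",np.linalg.norm(a-b))
T("tape w2/scene",(385,273),(225,173),(w2,c)); T("tape w2/side",(385,273),(188,316),(w2,s))
a=w2["frame"][225:325,330:440,::-1]; b=w2["frame"][70:225,170:400,::-1]
b=cv2.resize(b,None,fx=3,fy=3,interpolation=2)
b=cv2.copyMakeBorder(b,0,100,0,0,cv2.BORDER_CONSTANT);b[465:565,:110]=a; cv2.imwrite("pics/crop.png",b)
E
```

```text
yellow rim far R [ 393.  -208.3    2.9]
yellow rim near R [ 607.  -218.2   23.8]
sp1 [358.1 -83.1   2.7]
sp2 [ 519.4 -106.4    8.1]
162.994733612828
redtip [354.2  73.4   3.6]
redbutt [531.6  87.1  19.3]
178.57265959579942
short 140.18540008787693
tape w2/scene [620.3 176.8  16.7]
tape w2/side [625.  180.8   4.6]
```

View pics/crop.png

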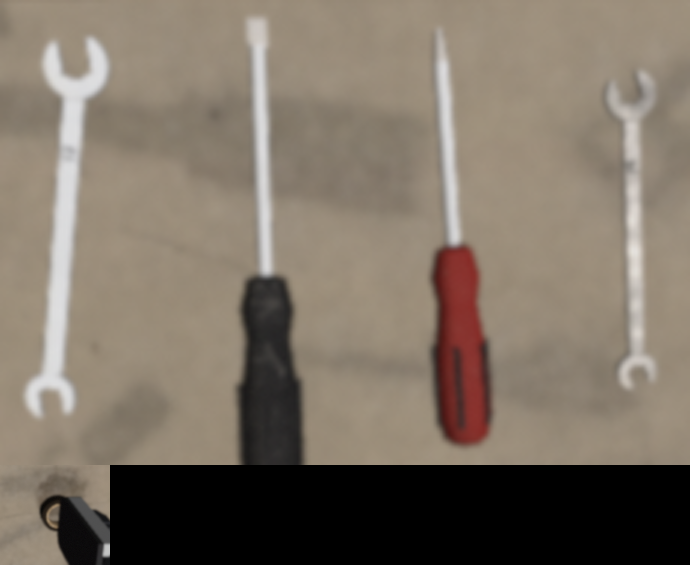

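Crop confirms: left spanner (ends (195,82)-(187,209) in w2, ~167 mm) is the longer against the right one (~140 mm); the red-handled driver runs (316,79)-(325,218); the small black roll is at (385,273), partly hidden by a finger. Now the red driver.

```bash
python3 - <<'E'
from h import *
w2,s=load("w2"),load("side1")
for p in [(128,305),(163,270),(200,225)]: print("cab",onz(s,p,0).round())
a=onz(w2,(316,79),5)[:2]; b=onz(w2,(325,218.3),14)[:2]; L=np.linalg.norm(b-a); u=(b-a)/L
print("red",a,b,L); g=(a+b)/2+40*u; th=np.arctan2(u[1],u[0])+np.pi/2
print(g,np.degrees(th)); np.save("red.npy",[*g,th])
for o in (0,.6):
    r.command_gripper(o,40); print(o,r.tip_extent,r.get_obs()["grip_width"])
r.move_ptp([*g,180],R(th))
d=snap("wrist","w3"); print(r.get_obs()["t"], proj(d,[*g,27]),proj(d,[*b,14]),proj(d,[*a,5]))
E
```

```text
cab [743. 162.   0.]
cab [721.  47.   0.]
cab [ 702. -157.    0.]
red [352.09619517  71.88978293] [536.89128737  87.94275857] 185.49103516929935
[484.34366545  83.37799614] 94.96476701326283
0 72.6 -0.004210615450254431
0.6 72.6 0.6006476426919929
5.45 [283.33899671 208.64176605] [283.11515592 273.3430499 ] [283.43990058  -9.80521769]
```

View pics/w3.png

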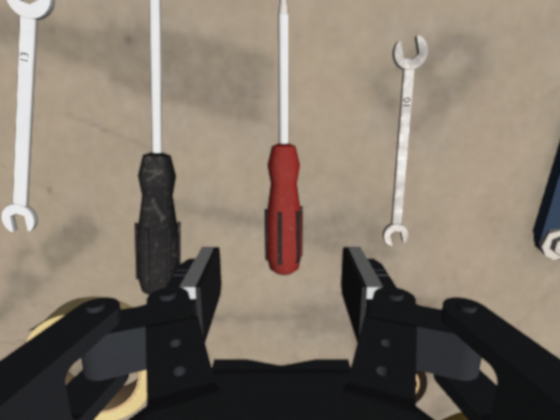

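w3 shows the red handle at (285,205) midway between the fingers, butt at (284,273) as predicted; black driver clear of the left finger.

```bash
python3 - <<'E'
from h import *
x,y,th=np.load("red.npy")
print(r.move_linear([x,y,90],velocity=150), r.move_linear([x,y,76],velocity=60,max_force=15))
r.command_gripper(0.0,45); o=r.get_obs(); print(o["t"],o["eef_pos"],o["grip_width"],o["gripper_force"],o["force"])
r.move_linear([x,y,180],velocity=150)
o=r.get_obs(); print(o["t"],o["grip_width"],o["gripper_force"],o["force"])
ps=np.radians(-3.8); u=np.array([np.cos(ps),np.sin(ps)])
g=np.array([496.5,-255.5])+40*u
r.move_ptp([*g,160],R(ps+np.pi/2)); o=r.get_obs(); print(o["t"],o["eef_pos"],o["grip_width"])
snap("wrist","w4");snap("scene","scene4")
E
```

```text
False False
6.9417 [484.55072983  83.5757689   76.34391252] 0.2577945406341354 44.092670883983374 [-0.58659723  0.26675101  1.85756073]
7.7833 0.26018402690061326 44.02741032841732 [ 0.12681341 -1.01099965 -0.5828908 ]
9.0833 [ 537.06941648 -255.51861842  160.15330768] 0.2582954784996195
```

View pics/w4.png

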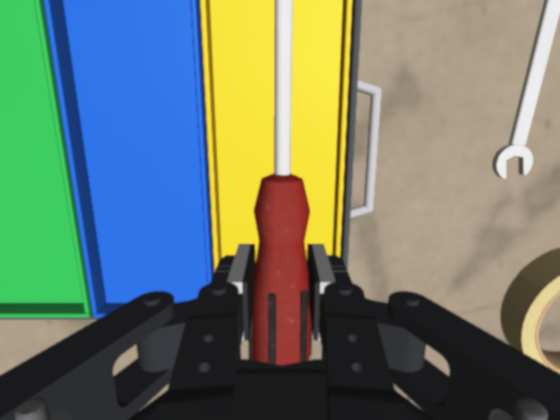

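w4: driver held centred over the yellow bin, whose rim edges at row 180 are about cols 206 and 350; shaft at col 283.

```bash
python3 - <<'E'
from h import *
d=load("w4"); a=onz(d,(206,180),22);b=onz(d,(350,180),22);m=(a+b)/2;print(a,b,m)
ps=np.radians(-3.8); u=np.array([np.cos(ps),np.sin(ps)]); c=np.array([496.5,-255.5]); n=np.array([-u[1],u[0]])
off=(m[:2]-c)@n; print("lateral offset",off)
e=c+40*u+n*np.clip(off,-4,4)
r.move_linear([*e,98],velocity=150)
print(r.move_linear([*e,82.5],velocity=25,max_force=5)); o=r.get_obs(); print(o["eef_pos"],o["force"])
r.command_gripper(0.40); r.dwell(.1); r.move_linear([*e,180],velocity=200)
print(r.get_obs()["t"]); snap("wrist","w5")
E
```

```text
[ 510.8163155 -299.2365292   22.       ] [ 516.13601169 -214.26604085   22.        ] [ 513.47616359 -256.75128503   22.        ]
lateral offset -0.12345746323399173
True
[ 536.20521124 -258.29713049   83.33835453] [-0.35468951  0.87465678  4.82671948]
11.3417
```

View pics/w5.png

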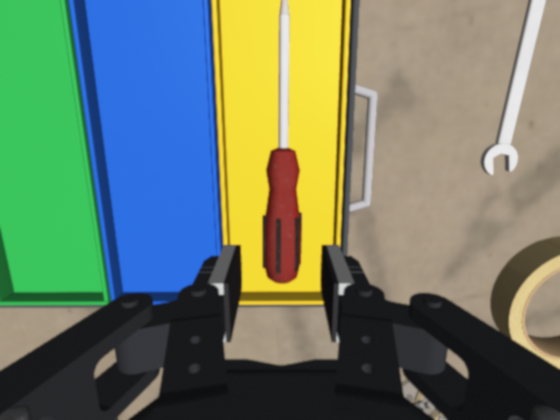

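w5: red driver lies in the yellow bin, butt at (283,282), inner end wall at row ~292, tip at (285,0). Now the long spanner.

```bash
python3 - <<'E'
from h import *
w1,w2=load("w1"),load("w2")
d=load("w5"); print("butt",onz(d,(283,282),20),"wall",onz(d,(283,293),10),"tip",onz(d,(285,0),11))
a=onz(w2,(195,82.3),6)[:2]; b=onz(w2,(186.7,209),6)[:2]; L=np.linalg.norm(b-a); u=(b-a)/L; g=(a+b)/2
a1=onz(w1,(396,83),6)[:2]; b1=onz(w1,(371,208),6)[:2]; print("sp",a,b,L,"w1",a1,b1,np.linalg.norm(a1-b1))
g=(a+b+a1+b1)/4; v=b-a+b1-a1; th=np.arctan2(v[1],v[0])+np.pi/2
print(g,np.degrees(th)); np.save("sp.npy",[*g,th])
r.move_ptp([*g,180],R(th)); d=snap("wrist","w6"); print(r.get_obs()["t"],proj(d,[*g,5]))
E
```

```text
butt [ 589.06473331 -261.46810963   20.        ] wall [ 603.28333314 -262.32322938   10.        ] tip [ 408.59722617 -248.54037549   11.        ]
sp [355.78241455 -83.48220419] [ 525.28575638 -106.32481286] 171.0355742567153 w1 [356.29267968 -84.31301936] [ 523.38636315 -105.60299719] 168.44453749471563
[440.18680344 -94.9307584 ] 82.5303294022054
12.225 [284.13951001 200.23275772]
```

View pics/w6.png

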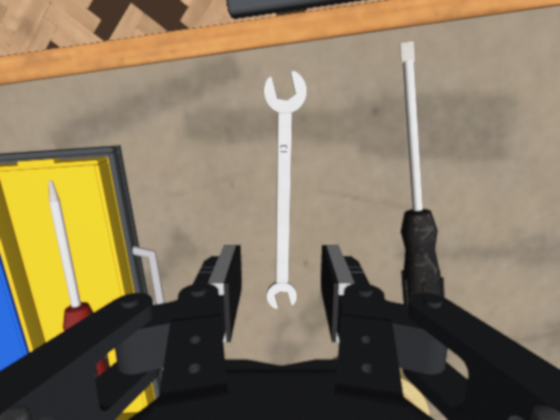

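w6: the shank is at col 284, midway between the fingers; ends at rows 71 and 309, matching the prediction.

```bash
python3 - <<'E'
from h import *
x,y,th=np.load("sp.npy")
r.move_linear([x,y,85],velocity=150); print(r.move_linear([x,y,73.4],velocity=30,max_force=12))
o=r.get_obs(); print(o["eef_pos"],o["force"])
r.command_gripper(0.0,50); o=r.get_obs(); print(o["t"],o["eef_pos"],o["grip_width"],o["gripper_force"],o["force"])
r.move_linear([x,y,170],velocity=150)
o=r.get_obs(); print(o["t"],o["grip_width"],o["gripper_force"],o["force"])
ps=np.radians(-3.8); g=np.array([491.5,-338.5])
r.move_ptp([*g,150],R(ps+np.pi/2)); o=r.get_obs(); print(o["t"],o["eef_pos"],o["grip_width"])
snap("wrist","w7")
E
```

```text
False
[440.13064058 -94.89312475  73.34667665] [-0.47801316  0.63596596 -0.73220223]
13.8917 [440.31329381 -94.91088301  73.64725335] 0.0838448990675208 48.976900577545166 [-0.69859921  0.21812041  3.35746392]
14.6833 0.08203076412760246 48.86240065097809 [-0.4411083   0.54616903 -0.85520827]
15.6667 [ 491.89626249 -335.94355009  149.63599717] 0.08532596123903373
```

View pics/w7.png

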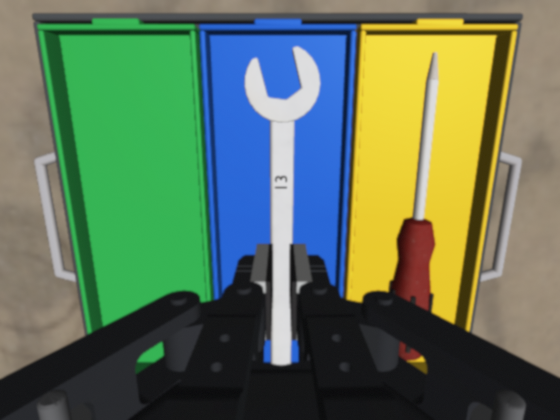

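w7: spanner held over the blue bin; blue rim cols ~203–357 at row 30, and 214–347 at row 220 (roughly).

```bash
python3 - <<'E'
from h import *
d=load("w7"); a=onz(d,(203,30),22);b=onz(d,(357,30),22);m=((a+b)/2)[:2];print(a,b,m)
ps=np.radians(-3.8); u=np.array([np.cos(ps),np.sin(ps)]); n=np.array([-u[1],u[0]]); c=np.array([491.5,-338.5])
print("lat",(m-c)@n,"long (expect -107)",(m-c)@u)
off=np.clip((m-c)@n,-4,4); lo=np.clip((m-c)@u+107,-4,4)
e=c+n*off+u*lo; print(e)
r.move_linear([*e,95],velocity=150)
print(r.move_linear([*e,80],velocity=25,max_force=5)); o=r.get_obs(); print(o["eef_pos"],o["force"])
r.command_gripper(0.25); r.dwell(.1); r.move_linear([*e,180],velocity=200)
t=onz(load("w2"),(380,273),19); print("tape",t,r.get_obs()["t"])
# look at the tape from 2 places, gripper open, seen ahead of the fingers
r.command_gripper(0.9)
r.move_ptp([520,180,260],R(np.pi/2)); snap("wrist","w8"); 
r.move_ptp([560,140,260],R(np.pi/2)); snap("wrist","w9"); print(r.get_obs()["t"])
a=load("w8")["frame"];b=load("w9")["frame"]; cv2.imwrite("pics/w89.png",np.vstack([a[:300],b[:300]])[:,:,::-1])
E
```

```text
[ 386.66213492 -369.62837456   22.        ] [ 391.5405172  -292.09240075   22.        ] [ 389.10132606 -330.86038766]
lat 0.8364568947974012 long (expect -107) -102.67985411765993
[ 495.54664113 -337.93047768]
True
[ 495.33954377 -337.9688237    80.69147403] [-0.99002428  1.08885369  4.33922354]
tape [618.22063878 169.07170023  19.        ] 17.85
20.7667
```

View pics/w89.png

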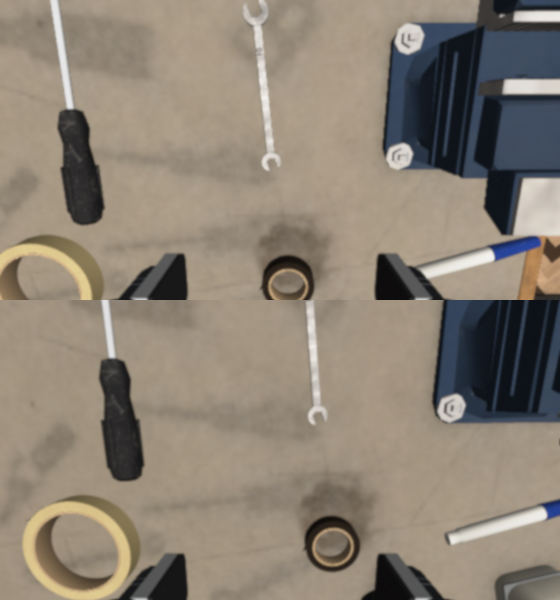

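w8/w9: small black roll at (288,282) in the first and (332,243) in the second (row 543 of the stack); cream roll at left, pen to the right, all clear of a grip along y.

```bash
python3 - <<'E'
from h import *
w8,w9=load("w8"),load("w9")
X=tri((w8,w9),((288,282),(332,243))); print(X, onz(w8,(288,282),14),onz(w9,(332,243),14))
print("diam",np.linalg.norm(onz(w9,(305,243),19)-onz(w9,(359,243),19)))
g=onz(w9,(332,243),14)[:2]; np.save("tape.npy",g)
r.command_gripper(1.0)
r.move_ptp([*g,150],R(np.pi/2)); r.move_linear([*g,95],velocity=150)
print(r.move_linear([*g,76],velocity=50,max_force=10))
r.command_gripper(0.0,35); o=r.get_obs(); print(o["t"],o["eef_pos"],o["grip_width"],o["gripper_force"],o["force"])
r.move_linear([*g,170],velocity=150)
o=r.get_obs(); print(o["t"],o["grip_width"],o["gripper_force"])
q=np.array(o["joints"]); c=[489,-421]
for t in (-3.8,176.2): print(t,r.ik([*c,150],R(np.radians(t))),q[6])
snap("wrist","w10"); snap("side","side10")
E
```

```text
[620.89917161 183.79889879  12.95640974] [620.31096365 183.74961751  14.        ] [620.51650517 183.67150759  14.        ]
diam 50.028762698883654
False
23.0917 [620.85864063 183.88305598  76.56067196] 0.5789849444718459 36.523571078432724 [-0.89896097  0.04672349  2.08976892]
23.8667 0.5762808828673573 36.29493263200857
-3.8 [ 1.08819058  0.6026363  -0.61822614  1.68041374  0.40403466  0.98932066
  0.26118674] 0.7646272662268051
176.2 [-0.10697656  0.97705945  1.25997822  1.71386503 -0.99027964  1.23377851
 -1.79834987] 0.7646272662268051
```

```bash
python3 - <<'E'
from h import *
r.move_ptp([488,-420.5,160],R(np.radians(-3.8))); o=r.get_obs(); print(o["t"],o["eef_pos"],o["grip_width"]); snap("wrist","w11")
E
```

```text
26.175 [ 489.33231011 -418.77502131  160.1341426 ] 0.5789065153096317
```

View pics/w11.png

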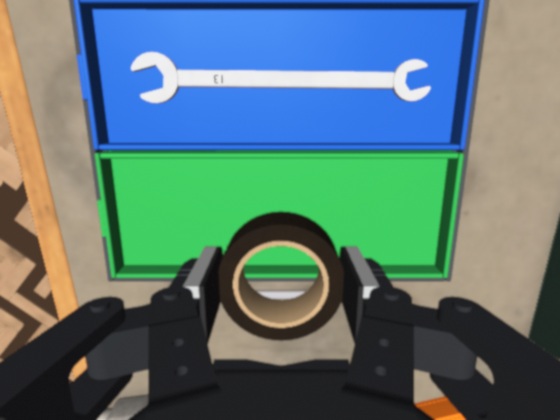

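w11: spanner lies flat and inside the blue bin (131–432, 78). Tape held above the green bin, whose rim runs rows 152–279 near col 280, cols 97–463 at row 153.

```bash
python3 - <<'E'
from h import *
d=load("w11"); a=onz(d,(280,152),22);b=onz(d,(280,279),22);print(a,b,(a+b)/2,onz(d,(97,153),22),onz(d,(463,153),22))
m=((a+b)/2)[:2]; c=np.array([488,-420.5]); n=np.array([.0663,.9978]); off=np.clip((m-c)@n,-5,5); print(off)
e=c+n*off
r.move_linear([*e,97],velocity=150)
print(r.move_linear([*e,82],velocity=25,max_force=5)); o=r.get_obs(); print(o["eef_pos"],o["force"])
r.command_gripper(0.8); r.dwell(.1); r.move_linear([*e,200],velocity=200)
r.move_ptp([450,-330,350],R(np.radians(-3.8)+np.pi/2)); print(r.get_obs()["t"]); snap("wrist","w12")
E
```

```text
[ 491.4951093  -380.00410099   22.        ] [ 486.36470586 -460.79818974   22.        ] [ 488.92990758 -420.40114536   22.        ] [ 385.68779691 -373.9047579    22.        ] [ 597.3715779  -387.26711016   22.        ]
0.16029003075224438
True
[ 487.91971486 -420.38818561   83.54129546] [-0.88609888 -0.14762466  3.85151215]
29.8167
```

View pics/w12.png

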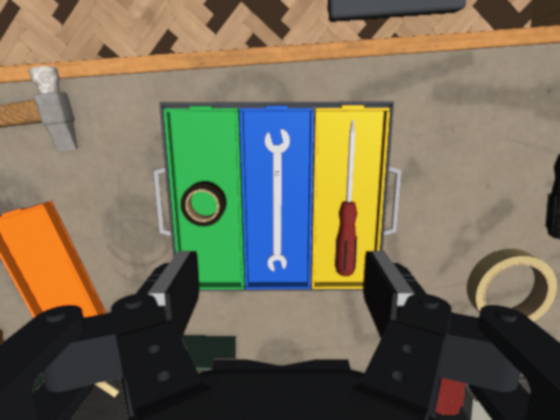

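w12: the tape (203,204), spanner (277,200) and red driver (348,200) each lie flat inside the right bin.

```bash
python3 -c "
from cell import r
print(r.close_job())"
```

```text
the job is handed in; nothing more can be done
None
```

The job is handed in at about 30 s of robot time: the last picture shows the red screwdriver in the yellow bin, the longer spanner in the blue and the small black tape in the green, all flat and inside, and I did not touch the three look-alikes.

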